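Fit a nozzle to the bench burner and cam-lock it

ROBOT

A 6-joint arm with a two-finger parallel gripper is mounted at the origin on a cart in front of the work surface, level with it; the furniture and walls round the work are solid. World frame = base frame: x ahead of the robot, y to its left, z up, the work surface at z = 0. Lengths are in m, angles in rad, forces in N, time in s.
With the tool pointing down it reaches from about 0.3 to 0.775 m from the base axis. Payload 14.6 kg.
Tool frame: the origin (TCP) lies midway between the tips of the shut fingers; the grasp point (between the pads) lies 19 mm behind it (grip_depth is the x of the grasp point in the tool frame, in m); x points along the fingers, z is the direction in which the jaws open and shut, and the axes are right-handed (so a half turn about x gives the same grasp; the last joint's range is limited). The gripper opens to 85 mm and grips with 20 to 120 N. Pads are 22 mm wide; open, the fingers measure 114 mm over their backs; the gripper's body (76 mm by 85 mm) begins 54 mm behind the grasp point. The pads swing forward as they close: fully open they stand 13 mm farther back than shut.
Start: joints at [-0.067, 0.3, 1.521, -0, 1.321, -0.067], TCP at [0.55, -0, 0.231] pointing down, gripper open.
Joint ranges: [-3.03, 3.03], [-0.79, 2.21], [0.23, 2.52], [-1.04, 4.18], [0, 3.07], [-2.55, 2.55]. Speed limits (rad/s): [2.22, 2.22, 2.57, 3.14, 3.14, 3.14].

INTERFACE

Orientations are given as [roll, pitch, yaw] about the fixed x, y, z axes, in that order (R = Rz(yaw) Ry(pitch) Rx(roll)).
In Python, from workcell import * gives the robot as it stands. The module is installed in compiled form; this text tells all that it offers.
- The arm moves only by the tool carry_out, never from a script. Its argument "moves" is a list that holds one entry, the list of rows, each a list of 7 numbers: the shift along the tool's x, y, z in cm, then the turn, a rotation vector about the tool's x, y, z in degrees, then the opening, from 0 (shut) to 1 (fully open). A call has 1 to 20 rows; each row is the pose to reach, as a shift and turn from the pose commanded when the call began, along the tool's axes at that moment; what a row does not reach only later rows make up. A row lasts 1/8 s, in which the tool goes at most 62.5 mm and 10.7 degrees, less where a joint would pass 70% of its speed; a pose out of reach is approached as far as the arm can. A call with a gripper value outside its range is refused whole. The fingers move at their own pace and stop on an object; "newtons" is the grip in N (left out, the last holds). Time passes only in rows, so rows that repeat a pose let the fingers close. It gives the time, the measured TCP pose, the force and the opening at its end, in the units of the state.
- sense(): the state, without advancing time (a new reading comes with each control period).
- read_camera(name): name is "scene" or "side" or "wrist"; returns a dict with "frame" (480x640x3 uint8, blue, green, red), "fx", "fy", "cx", "cy" (pixels), "rvec" (rotation vector, rad) and "tvec" (3), from world to camera coordinates, as OpenCV has them; the wrist camera has in their place "T_tool_cam" (4x4, takes a point from camera to tool coordinates, whose origin is the TCP and whose axes are the tool frame's). Camera axes: x right, y down, z forward; pixel columns grow to the right and rows downward; lengths in m; the calibration is good to about 2 mm. A picture is of the moment at which its call begins: read the wrist's pose just before it. There is no depth.
- hand_in(): hands the job in, once; it reports no verdict.
Trained networks look in a picture, given as the dict that the camera call returned (one of the last four; its "shot" number tells which), for a name from the list of things; names that differ only in an ending like _2 or _b are one class to them, and where a whole thing is asked for, a point or a joint stands for the part that bears it (a point fixed in the world has none). Each returns a list of dicts, best first, with "conf" (0 to 1); they miss things now and then, are a little off and sometimes report something else, mostly with a low value. They report only what shows in the picture. A call takes as long as a camera call.
- search_frame(picture, label): "centre" ([column, row] as shares, 0 to 1, of the picture: columns of its width, rows of its height, amid what is visible of it).
- trace(picture, label): "mask" (480x640 bool, what is visible of it) and "centre" ([column, row] as shares, 0 to 1, of the picture: columns of its width, rows of its height, amid what is visible of it).
The state is a dict: "t": time; "joints": joint angles; "dq": joint speeds; "effort": joint torques, N m; "tool_pos": TCP position; "eef_rot": TCP orientation; "ft_force": force on the tool from outside, world axes, zero at the start; "wrist_torque": the same for the moment, N m; "grip_width": finger opening in m.
Only numpy, scipy, OpenCV 4.12 (cv2) and the standard library are available. Lean on these libraries where they do the work, as an engineer would, in place of code of your own. Each camera call takes 0.05 s, during which the arm holds its last target.

TASK

Fit the loose brass nozzle to the bench burner: with the clamp lever still released, lower it gently, foot down, into the round socket until it stands upright on the socket floor. Then push the red-knobbed lever round through its quarter turn until it comes solidly up against its end stop, so that the nozzle is clamped, but do not lean on it once it is there. Leave the nozzle standing and the lever at its stop, and do not disturb the other things on the bench.

Things in the scene. Friction and masses are not known exactly. Their poses are not given: they have to be found in the camera images.
- nozzle_mid (a point): Loose brass burner nozzle, standing foot down: 40 mm tall, hexagonal foot 15 mm across flats and 18 mm across corners, round body 14 to 15 mm wide up to a height of 22 mm, from there tapering to a 5 mm tip. About 30 g. The point is on its axis half-way up (20 mm above its underside). Any yaw fits the socket. Only the part more than 12 mm above its underside stays out of the socket, so hold it there.
- nozzle: The same nozzle, origin at the centre of its underside, z axis up through the tip.
- burner: Bench burner base, bolted down: dark steel plate 78 mm (x) by 140 mm (y) by 10 mm, on it a square aluminium socket block 44 x 44 mm whose top is 56 mm above the bench, with a hose barb on its +x side, and a round pedestal under the clamp lever, 56 mm from the socket axis in the burner's -y direction. Origin on the bench straight below the socket; z up.
- socket (a point): Centre of the floor of the round socket, 44 mm above the bench and on the burner's own z axis. The socket is 19 mm wide and 12 mm deep, open at the top.
- pivot (a point): Point on the upright pivot axis of the clamp lever, at the lever's height (66 mm above the bench).
- lever: Clamp lever: steel arm 10 mm thick with a red ball knob, turning level about the upright pivot; x axis from the pivot along the arm, z up, origin on the pivot axis at bench height. Released it points to heading 195 degrees in the burner's frame (roughly its -x), give or take 0.2 rad as its toothed hub can be set anew on the cam; it may also be up to 0.6 rad on its way already.
- lever_knob (a point): Centre of the lever's red ball knob, 25 mm in diameter, 78 mm from the pivot axis and 66 mm above the bench. Pushed counter-clockwise seen from above, it drags with about 5 N at first, rising to about 9 N as the cam takes up, and stays where it is left, up to a solid stop 90 degrees on from released, where the force rises at once. Cast metal: not to be loaded above 30 N.
- jaw: Steel pin 8 mm thick that comes through the burner's -y side of the socket wall, 5 mm above the socket floor, and presses the nozzle's foot against the opposite wall with about 10 N when the lever is at its stop. Clear of the socket while the lever is released.
- plunger_collar (a point): Brass collar, 12 mm, on the rod between cam and socket block that drives the jaw pin; it slides 9.4 mm along the burner's +y from lever released to lever at its stop.
- cup: Bystander: empty steel cup 60 mm wide, 101 mm tall; origin at its underside.
- crucible: Bystander: white crucible 50 mm wide, 42 mm tall; origin at its underside.
- dropper_bottle: Bystander: small brown dropper bottle 33 mm wide, 102 mm tall; origin at its underside.
- spare_tube: Bystander: drawn glass tube 138 mm long, 9 mm thick, lying on the bench; origin at its middle.

How it is judged:
By the outcome, as a careful person would: the job done as asked, in the order asked, and still so for the second after the job is handed in, with the robot touching nothing.
It also fails if it takes over 51 s, if anything falls off the work surface, if the arm or the gripper's body presses on something with over 40 N, if the wrist force passes 120 N, or if a joint passes its speed limit or range.

## Working session

There is one attempt and no reset: what is moved stays moved. The work goes in short steps, Python scripts to look and compute and a tool call to move; the robot and the scene stay as the last step left them, time stands still between calls to the robot, and variables do not carry over. Pictures are saved under pics/ and viewed, and the job is handed in when it is done.

Besides the shell and the picture viewer there is one more tool, called after ">>>" as name([rows], argument=value, ...), one row to a line, values as JSON. carry_out: Moves the arm, as the interface text tells. Its arguments: {"type":"object","properties":{"moves":{"type":"array","items":{"type":"array","items":{"type":"array","items":{"type":"number"}}}},"newtons":{"type":"number"}},"required":["moves"]}

```bash
mkdir -p pics; python3 - <<'E'
from workcell import *
import cv2
s=sense();print({k:s[k] for k in s})
for n in("scene","side","wrist"):
    p=read_camera(n);cv2.imwrite(f"pics/{n}0.png",p["frame"]);print(n,p["shot"],p["fx"],p["fy"],p["cx"],p["cy"],p.get("rvec"),p.get("tvec"),p.get("T_tool_cam"))
    for l in("nozzle","burner","lever_knob","plunger_collar","lever"):
        r=search_frame(p,l);print(l,[(round(d["centre"][0]*640,1),round(d["centre"][1]*480,1),round(d["conf"],2)) for d in r[:3]])
E
```

```text
{'t': 0.0, 'joints': array([-6.66248941e-02,  3.00497667e-01,  1.52161227e+00, -1.18272926e-05,
        1.32069624e+00, -6.66047926e-02]), 'dq': array([ 0.00067093, -0.00043774,  0.00207726, -0.00060869,  0.00145302,
       -0.00014563]), 'effort': array([ 2.33377898e-03, -5.43485534e+01, -3.61782753e+01,  2.82532977e-05,
        4.14875918e-03, -3.55991256e-05]), 'tool_pos': array([ 5.49755386e-01, -3.11514415e-06,  2.30693547e-01]), 'eef_rot': array([3.08442763, 1.56958274, 3.08441046]), 'ft_force': array([-0.28684989, -0.75480473,  0.02711527]), 'wrist_torque': array([-0.0024904,  0.0126209,  0.0100349]), 'grip_width': 0.08569691697019072}
scene 1 459.0095782044074 459.0095782044074 323.2507479968909 246.12582542844157 [ 1.99546848 -0.48561568  0.2947401 ] [-0.46923155  0.18324419  0.74956314] None
nozzle [(319.5, 242.6, 0.44), (380.4, 304.4, 0.29)]
burner [(382.1, 305.2, 0.6)]
lever_knob [(383.0, 300.9, 0.77)]
plunger_collar []
lever [(385.9, 298.2, 0.78)]
side 2 600.6153212146804 600.6153212146804 322.0281380158027 243.2785654069311 [ 0.08093015 -2.76986905  1.44752868] [0.57218357 0.06589663 1.13404619] None
nozzle [(303.4, 310.6, 0.58)]
burner [(322.5, 215.1, 0.91)]
lever_knob [(338.4, 190.9, 0.73)]
plunger_collar [(307.9, 310.9, 0.54), (417.8, 329.4, 0.39)]
lever [(338.4, 186.1, 0.65)]
wrist 3 332.9708276178103 332.9708276178103 323.19095767127686 241.29356612355994 None None [[-4.22907201e-04 -3.24973516e-01  9.45723023e-01 -1.41814922e-01]
 [-1.63739295e-04 -9.45723072e-01 -3.24973606e-01  8.24123363e-02]
 [ 9.99999897e-01 -2.92285699e-04  3.46742163e-04 -1.31054774e-04]
 [ 0.00000000e+00  0.00000000e+00  0.00000000e+00  1.00000000e+00]]
nozzle [(372.6, 62.7, 0.73)]
burner [(343.9, 325.9, 0.88)]
lever_knob [(317.5, 386.1, 0.68)]
plunger_collar [(346.6, 347.2, 0.66)]
lever [(320.8, 388.7, 0.58)]
```

View pics/scene0.png

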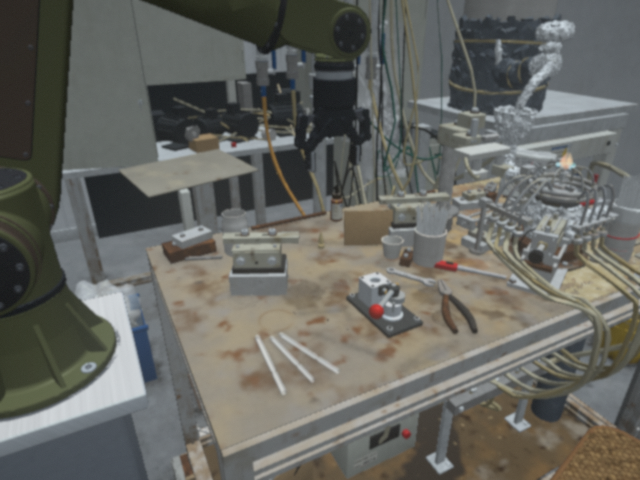

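View pics/side0.png

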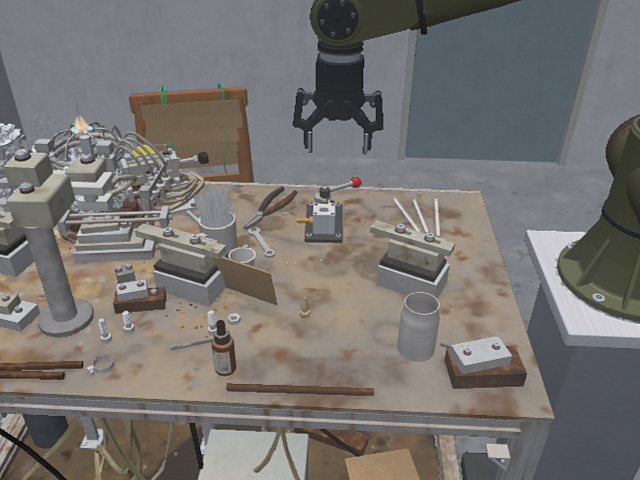

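View pics/wrist0.png

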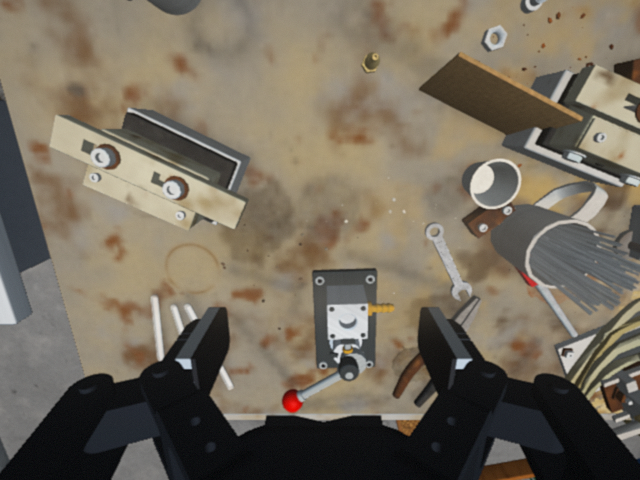

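The wrist view shows the nozzle at (372,62), the burner socket at about (347,322) with the hose barb to the right (+x), and the red knob at (292,401). I'll compute positions from these.

```bash
cat > h.py <<'E'
from workcell import *
import cv2, numpy as np
from scipy.spatial.transform import Rotation as Ro
def shot(name):
    s=sense(); p=read_camera(name)
    if name=="wrist":
        T=np.eye(4);T[:3,:3]=Ro.from_euler("xyz",s["eef_rot"]).as_matrix();T[:3,3]=s["tool_pos"]
        p["C"]=T@np.array(p["T_tool_cam"])
    else:
        R=cv2.Rodrigues(np.array(p["rvec"],float))[0];C=np.eye(4);C[:3,:3]=R.T;C[:3,3]=-R.T@np.array(p["tvec"]).ravel();p["C"]=C
    return p
def ray(p,u,v):
    d=p["C"][:3,:3]@np.array([(u-p["cx"])/p["fx"],(v-p["cy"])/p["fy"],1]);return p["C"][:3,3],d/np.linalg.norm(d)
def atz(p,u,v,z):
    o,d=ray(p,u,v);return o+d*(z-o[2])/d[2]
def proj(p,X):
    c=np.linalg.inv(p["C"])@np.append(X,1);return np.array([p["cx"]+p["fx"]*c[0]/c[2],p["cy"]+p["fy"]*c[1]/c[2]])
def tri(a,b):
    (o1,d1),(o2,d2)=a,b;t=np.linalg.lstsq(np.c_[d1,-d2],o2-o1,rcond=None)[0];x,y=o1+t[0]*d1,o2+t[1]*d2;return (x+y)/2,np.linalg.norm(x-y)
def find(p,l,fn=search_frame):
    r=fn(p,l);return [(d["centre"][0]*640,d["centre"][1]*480,d["conf"]) for d in r]
E
python3 - <<'E'
from h import *
np.set_printoptions(precision=4,suppress=True)
w=shot("wrist");s=shot("side")
for l,z in(("nozzle_mid",.02),("lever_knob",.066),("plunger_collar",None),("socket",.056),("pivot",.066),("jaw",.05),("burner",.03)):
    a=find(w,l,trace);b=find(s,l,trace);print(l,a[:2],b[:2])
    if a and b:print("  tri",tri(ray(w,*a[0][:2]),ray(s,*b[0][:2])))
    if a and z: print("  w",atz(w,*a[0][:2],z))
    if b and z: print("  s",atz(s,*b[0][:2],z))
f=w["frame"]
cv2.imwrite("pics/wb.png",cv2.resize(f[255:425,260:410],None,fx=5,fy=3.5 if 0 else 3.5,interpolation=cv2.INTER_CUBIC)[:600])
f=s["frame"];cv2.imwrite("pics/sb.png",cv2.resize(f[165:255,280:380],None,fx=6,fy=6,interpolation=cv2.INTER_CUBIC))
f=w["frame"];cv2.imwrite("pics/wn.png",cv2.resize(f[35:95,340:410],None,fx=8,fy=8,interpolation=cv2.INTER_CUBIC))
E
```

```text
nozzle_mid [(370.368, 61.29600000000001, 0.54), (222.272, 371.28, 0.42)] [(307.00800000000004, 307.68, 0.44)]
  tri (array([0.5933, 0.1417, 0.0163]), np.float64(0.0036089632028915943))
  w [0.5946 0.141  0.02  ]
  s [0.5911 0.1462 0.02  ]
lever_knob [(318.08, 386.304, 0.87)] [(338.176, 189.504, 0.62)]
  tri (array([ 0.5468, -0.2161,  0.0469]), np.float64(0.00612518430611434))
  w [ 0.5441 -0.199   0.066 ]
  s [ 0.5493 -0.1821  0.066 ]
plunger_collar [(348.67199999999997, 348.62399999999997, 0.42)] [(330.112, 218.976, 0.46)]
  tri (array([ 0.5762, -0.2172, -0.029 ]), np.float64(0.020659614366233595))
socket [(342.40000000000003, 324.816, 0.62), (347.00800000000004, 347.52, 0.33)] [(323.328, 217.39200000000002, 0.93)]
  tri (array([ 0.5762, -0.1508,  0.0148]), np.float64(0.004533109809541594))
  w [ 0.5711 -0.1239  0.056 ]
  s [ 0.5756 -0.0861  0.056 ]
pivot [(345.216, 324.096, 0.64)] [(327.808, 218.304, 0.65)]
  tri (array([ 0.5731, -0.1497,  0.0143]), np.float64(0.00856308297588133))
  w [ 0.5734 -0.1165  0.066 ]
  s [ 0.566  -0.0676  0.066 ]
jaw [(373.12, 59.808, 0.38)] []
  w [0.5932 0.1372 0.05  ]
burner [(342.592, 321.408, 0.81)] [(306.88, 311.088, 0.52)]
  tri (array([ 0.6284, -0.5219, -0.5761]), np.float64(0.029090512573704923))
  w [ 0.573  -0.1361  0.03  ]
  s [0.5898 0.1664 0.03  ]
```

View pics/wb.png

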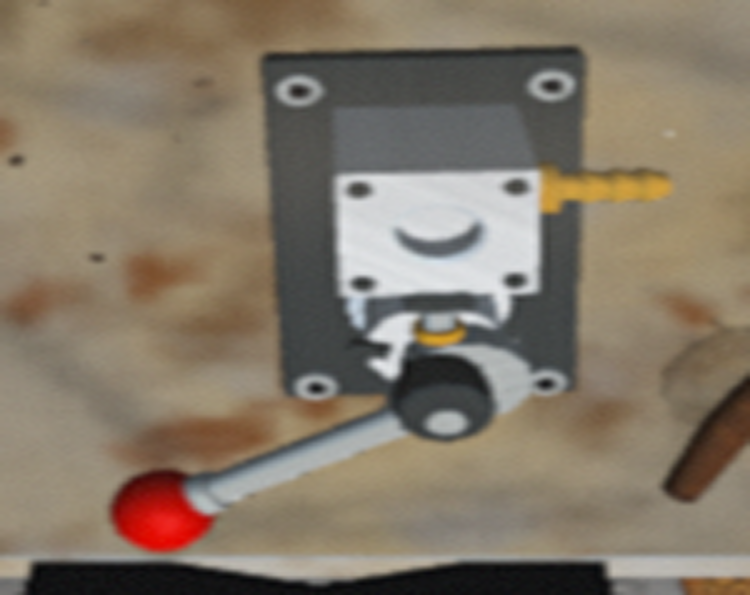

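View pics/sb.png

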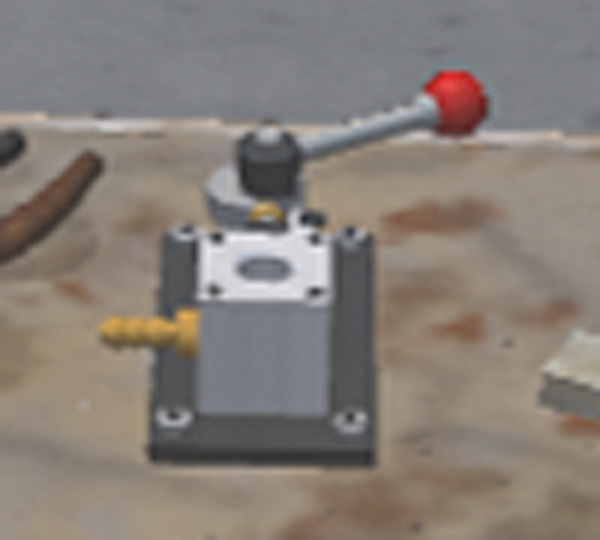

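View pics/wn.png

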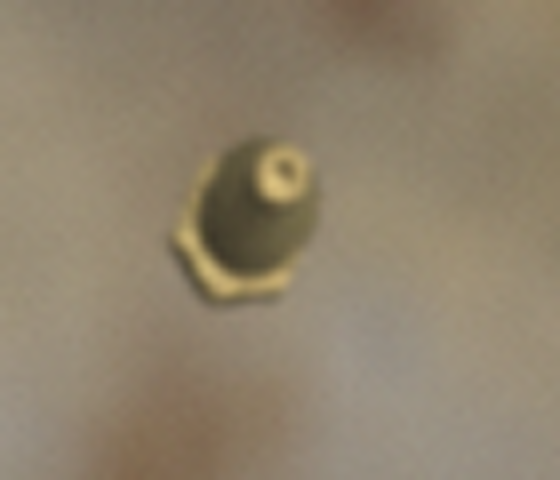

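```bash
python3 - <<'E'
from h import *
np.set_printoptions(precision=4,suppress=True)
w=shot("wrist");s=shot("side")
q=lambda x,y:(260+x/5,255+y/3.5)
for n,L,z in(("block",[(335,172),(541,167),(541,291),(341,297)],.056),("plate",[(263,58),(581,48),(575,388),(285,395)],.01),("knob",[(165,510)],.066),("collar",[(440,330)],.05),("hubtop",[(446,424)],.085)):
    P=np.array([atz(w,*q(*c),z) for c in L]);print(n,P[:,:2],P[:,:2].mean(0))
q=lambda x,y:(280+x/6,165+y/6)
for n,L,z in(("block",[(199,300),(330,300),(327,236),(207,228)],.056),("socket",[(265,268)],.056),("plate",[(150,463),(375,463)],.0),("knob",[(457,103)],.066),("hub",[(268,130)],.085)):
    P=np.array([atz(s,*q(*c),z) for c in L]);print(n,P[:,:2],P[:,:2].mean(0))
q=lambda x,y:(340+x/8,35+y/8)
print("tip",atz(w,*q(282,173),.04), "foot",atz(w,*q(235,245),0.005))
o=s["frame"];cv2.imwrite("pics/sn.png",cv2.resize(o[285:330,280:330],None,fx=10,fy=10,interpolation=cv2.INTER_CUBIC))
E
```

```text
block [[ 0.5541 -0.0981]
 [ 0.5983 -0.0964]
 [ 0.6003 -0.1412]
 [ 0.5556 -0.1434]] [ 0.5771 -0.1198]
plate [[ 0.5374 -0.0805]
 [ 0.6129 -0.0768]
 [ 0.6185 -0.2167]
 [ 0.5417 -0.2199]] [ 0.5776 -0.1485]
knob [[ 0.5147 -0.2199]] [ 0.5147 -0.2199]
collar [[ 0.5786 -0.1605]] [ 0.5786 -0.1605]
hubtop [[ 0.5776 -0.1682]] [ 0.5776 -0.1682]
block [[ 0.5963 -0.0936]
 [ 0.5527 -0.0966]
 [ 0.5552 -0.1378]
 [ 0.5966 -0.1402]] [ 0.5752 -0.117 ]
socket [[ 0.5754 -0.1154]] [ 0.5754 -0.1154]
plate [[ 0.6118 -0.0779]
 [ 0.5357 -0.0831]] [ 0.5738 -0.0805]
knob [[ 0.5116 -0.2166]] [ 0.5116 -0.2166]
hub [[ 0.5769 -0.1585]] [ 0.5769 -0.1585]
tip [0.5963 0.1414 0.04  ] foot [0.5957 0.1397 0.005 ]
```

View pics/sn.png

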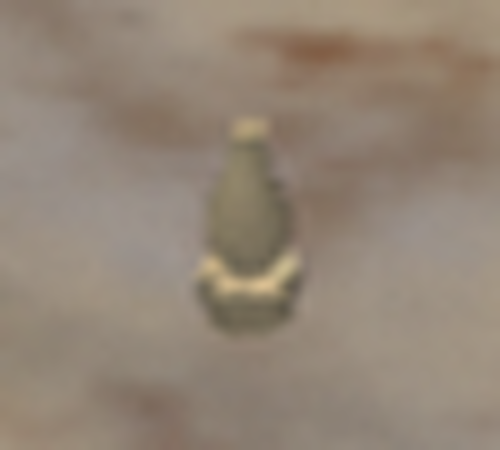

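Burner: socket at about (0.577, −0.120), yaw about 2.5°, and the knob computes to 78 mm from the pivot, as it should. The lever heading is about 212° in the burner frame, so it has already turned a little. The nozzle stands upright at about (0.596, 0.141). I'll hover above it and look again.

>>> carry_out([
  [[2,3.5,1.1,0,0,0,0.5],[4.5,7,2.3,0,0,0,0.5],[7,10.5,3.5,0,0,0,0.5],[9.5,14.1,4.6,0,0,0,0.5],[11,14.1,4.6,0,0,0,0.5],[11,14.1,4.6,0,0,0,0.5]],
], newtons=30)

```text
t: 2.55
tool_pos: [0.5954, 0.1406, 0.1203]
eef_rot: [-2.91, 1.569, -2.91]
ft_force: [0.2, -0.9, -0.3]
grip_width: 0.0427
```

```bash
python3 - <<'E'
from h import *
np.set_printoptions(precision=4,suppress=True)
st=sense();print(st["tool_pos"],st["eef_rot"],st["grip_width"])
w=shot("wrist");s=shot("side")
for p,n in((w,"w"),(s,"s")):
    for r in trace(p,"nozzle")[:1]:
        m=r["mask"];ys,xs=np.where(m);print(n,r["conf"],xs.min(),xs.max(),ys.min(),ys.max(),xs.mean(),ys.mean(),m.sum())
cv2.imwrite("pics/w1.png",w["frame"])
print(proj(w,[.596,.141,.04]),proj(w,[.596,.141,0]),proj(s,[.596,.141,.04]),proj(s,[.596,.141,0]))
cv2.imwrite("pics/s1.png",cv2.resize(s["frame"][210:340,220:380],None,fx=5,fy=4.5)[:600])
E
```

```text
[0.5954 0.1406 0.1203] [-2.9098  1.5686 -2.9097] 0.04272217767241137
w 0.6 314 335 223 250 324.556338028169 235.49765258215962 426
s 0.68 300 309 299 318 304.8445945945946 309.1554054054054 148
[324.3006 248.8333] [324.2296 232.0023] [304.3315 296.5567] [304.4783 314.3337]
```

View pics/w1.png

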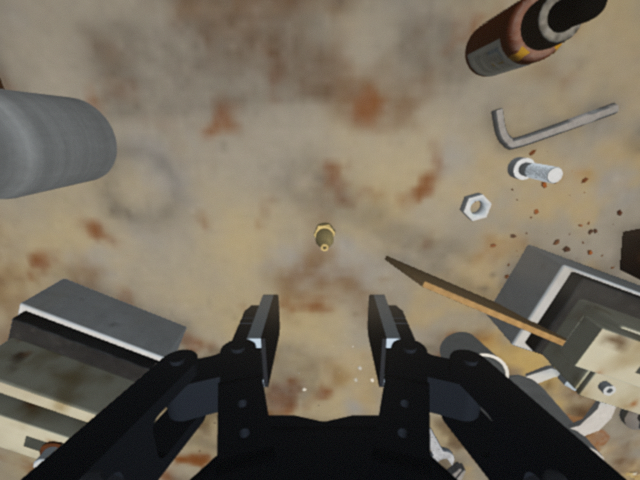

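View pics/s1.png

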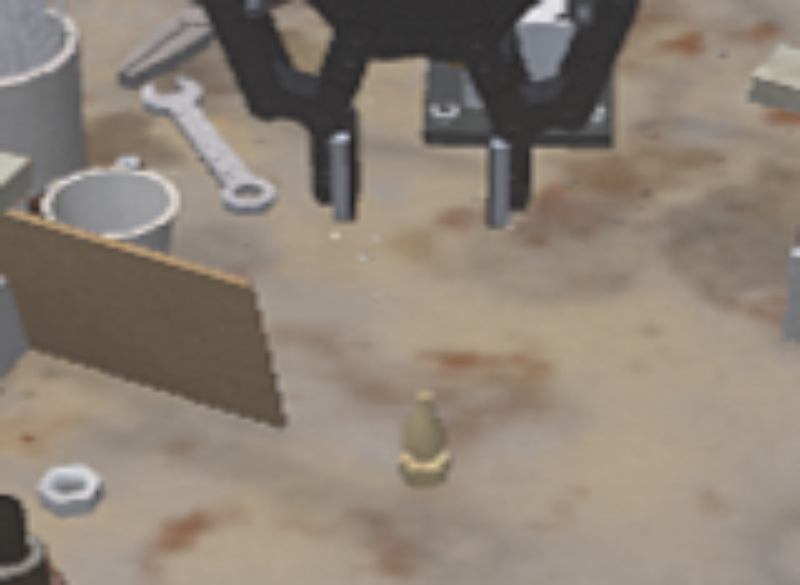

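```bash
python3 - <<'E'
from h import *
s=shot("side")
for u,v in((289,258.9),(319.6,260.7)):
    o,d=ray(s,u,v)
    for y in(.1406,.1516):print(y,o+d*(y-o[1])/d[1])
for y in(.141,.143,.145): print(proj(s,[.596,y,.04]))
E
```

```text
0.1406 [0.62048195 0.1406     0.117687  ]
0.1516 [0.61922908 0.1516     0.1258189 ]
0.1406 [0.57072907 0.1406     0.11652262]
0.1516 [0.57017602 0.1516     0.1246709 ]
[304.33145582 296.55665882]
[304.2403426  297.31628659]
[304.14893484 298.07836995]
```

>>> carry_out([
  [[4,0.2,0,0,0,0,0.4],[7,0.2,0,0,0,0,0.4],[9,0.2,0,0,0,0,0.4],[10.2,0.2,0,0,0,0,0.4],[10.8,0.2,0,0,0,0,0.4],[10.8,0.2,0,0,0,0,0.4]],
])

```text
t: 3.55
tool_pos: [0.5961, 0.1429, 0.0135]
eef_rot: [-1.126, 1.571, -1.126]
ft_force: [-2.0, -1.2, -0.9]
grip_width: 0.0341
```

```bash
python3 - <<'E'
from h import *
w=shot("wrist");s=shot("side")
cv2.imwrite("pics/w2.png",w["frame"][160:400,200:450].repeat(2,0).repeat(2,1))
cv2.imwrite("pics/s2.png",cv2.resize(s["frame"][240:340,250:360],None,fx=6,fy=6))
E
```

```text
(no output)
```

View pics/w2.png

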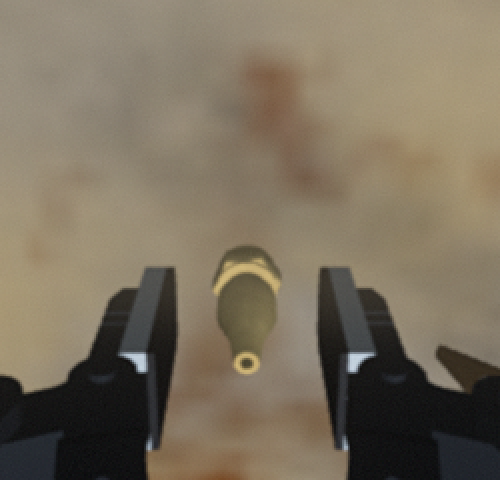

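View pics/s2.png

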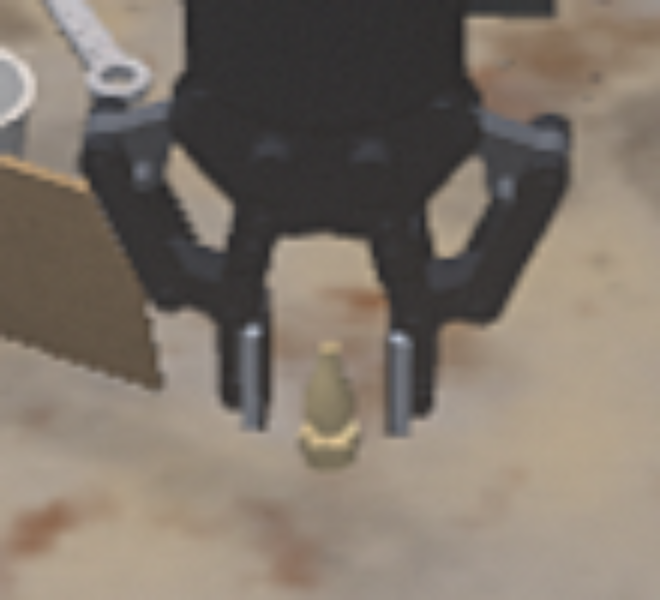

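>>> carry_out([
  [[0.1,0,0,0,0,0,0.4],[0.1,0,0,0,0,0,0],[0.1,0,0,0,0,0,0],[0.1,0,0,0,0,0,0],[0.1,0,0,0,0,0,0],[0.1,0,0,0,0,0,0],[0.1,0,0,0,0,0,0]],
], newtons=30)

```text
t: 4.53
tool_pos: [0.5962, 0.1431, 0.0126]
eef_rot: [0.226, 1.57, 0.226]
ft_force: [-0.7, 0.2, 6.0]
grip_width: 0.0121
```

```bash
python3 - <<'E'
from h import *
w=shot("wrist");s=shot("side");st=sense();p=st["tool_pos"];print(st)
cv2.imwrite("pics/w3.png",cv2.resize(w["frame"][260:380,260:390],None,fx=5,fy=5))
cv2.imwrite("pics/s3.png",cv2.resize(s["frame"][280:330,280:330],None,fx=12,fy=12))
for y in(-.004,-.002,0,.002,.004):print(y,proj(w,[p[0],p[1]+y,.04]),proj(w,[p[0],p[1]+y,.0]))
E
```

```text
{'t': 4.625, 'joints': array([1.75747880e-01, 6.88970567e-01, 1.49573303e+00, 5.44341068e-05,
       9.56161884e-01, 1.75723840e-01]), 'dq': array([-8.33343316e-04,  1.28322449e-03, -1.25747957e-03,  8.50194132e-05,
       -2.07847387e-03,  1.58096298e-03]), 'effort': array([-1.60456644e-01, -6.51230764e+01, -2.77461612e+01, -4.56794165e-02,
       -1.50353420e-01,  7.79503680e-04]), 'tool_pos': array([0.59625732, 0.14306702, 0.01261923]), 'eef_rot': array([0.23683647, 1.5700678 , 0.23682914]), 'ft_force': array([-0.59423362, -0.09784341,  5.15965575]), 'wrist_torque': array([0.06738624, 0.09678159, 0.00451038]), 'grip_width': 0.01192980802834398}
-0.004 [323.51927668 350.13149027] [323.36399638 301.63965842]
-0.002 [323.5203395  346.00958481] [323.36424592 298.23503592]
0 [323.52141256 341.84800719] [323.36449734 294.80481771]
0.002 [323.52249599 337.6461819 ] [323.36475066 291.34871408]
0.004 [323.52358995 333.40352222] [323.3650059  287.86643089]
```

View pics/w3.png

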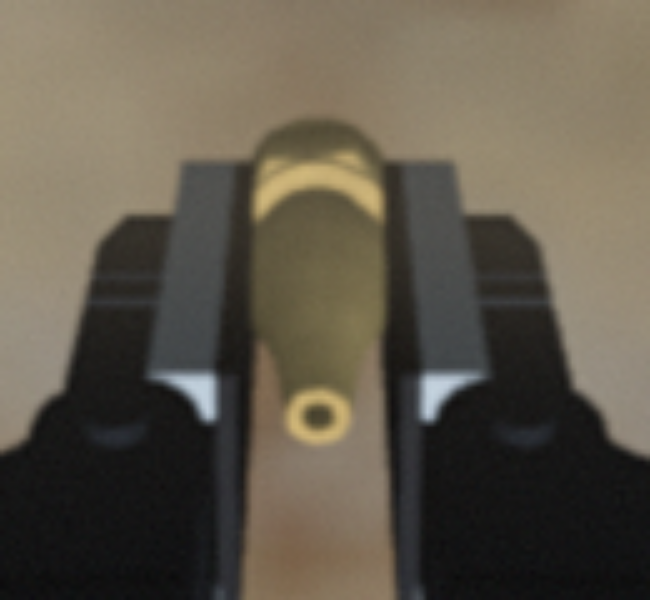

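View pics/s3.png

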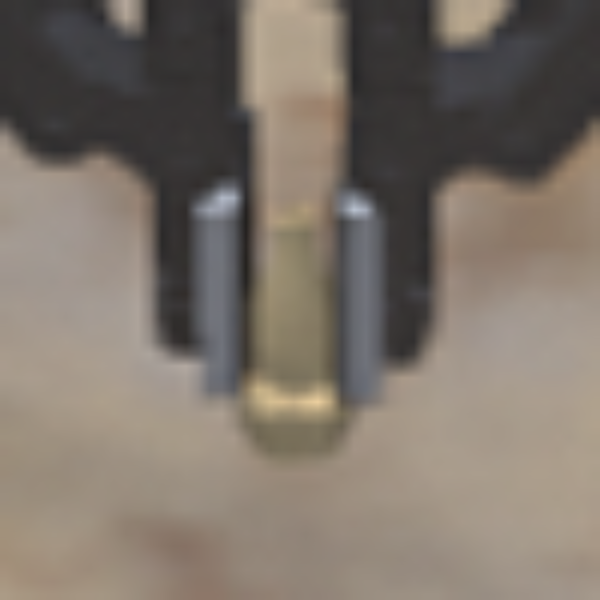

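The nozzle is held centred, with its tip at (323.6, 343), so about 0.5 mm off the TCP in y. Lifting it and carrying it to hover above the socket.

>>> carry_out([
  [[-1,0,0,0,0,0,0],[-4,0,0,0,0,0,0],[-8,-1,-0.1,0,0,0,0],[-9.2,-5,-0.5,0,0,0,0],[-9.2,-10,-0.9,0,0,0,0],[-9.2,-15,-1.2,0,0,0,0],[-9.2,-20,-1.5,0,0,0,0],[-9.2,-24,-1.8,0,0,0,0],[-9.2,-26.2,-1.9,0,0,0,0],[-9.2,-26.2,-1.9,0,0,0,0],[-9.2,-26.2,-1.9,0,0,0,0]],
])

```text
t: 6.0
tool_pos: [0.5771, -0.1179, 0.1043]
eef_rot: [2.147, 1.57, 2.148]
ft_force: [0.0, -0.4, -0.9]
grip_width: 0.0121
```

```bash
python3 - <<'E'
from h import *
w=shot("wrist");s=shot("side");c=shot("scene");st=sense();p=st["tool_pos"];print(p,st["eef_rot"],st["ft_force"],st["grip_width"])
cv2.imwrite("pics/w4.png",cv2.resize(w["frame"][200:440,200:440],None,fx=2.5,fy=2.5,interpolation=cv2.INTER_CUBIC))
cv2.imwrite("pics/s4.png",cv2.resize(s["frame"][160:240,280:380],None,fx=7,fy=7,interpolation=cv2.INTER_CUBIC))
cv2.imwrite("pics/c4.png",cv2.resize(c["frame"][250:340,330:430],None,fx=6,fy=6,interpolation=cv2.INTER_CUBIC))
E
```

```text
[ 0.57714025 -0.11788572  0.10429567] [2.56483724 1.57068244 2.56629688] [ 0.47958482 -0.17532436  0.56053123] 0.012316869973994664
```

View pics/w4.png

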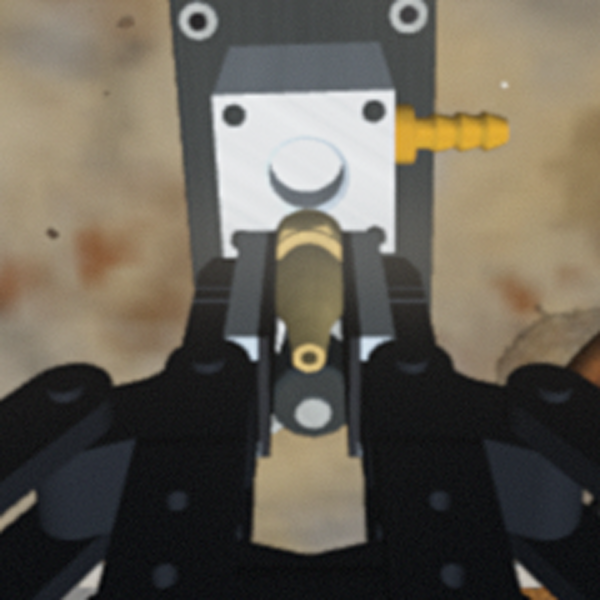

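View pics/s4.png

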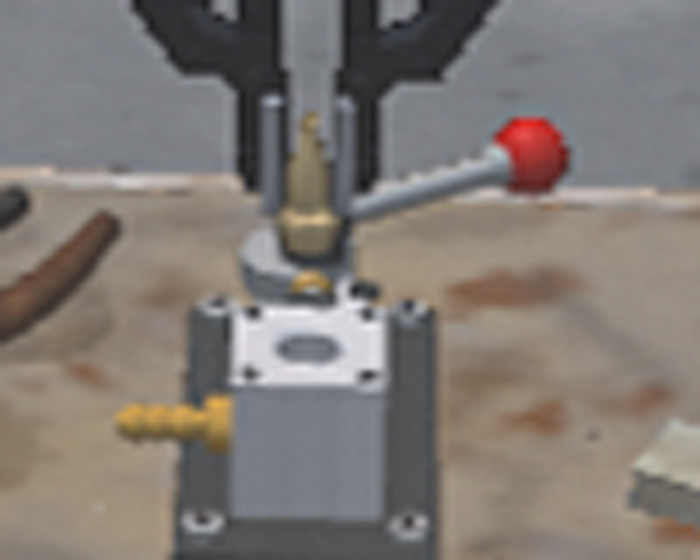

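View pics/c4.png

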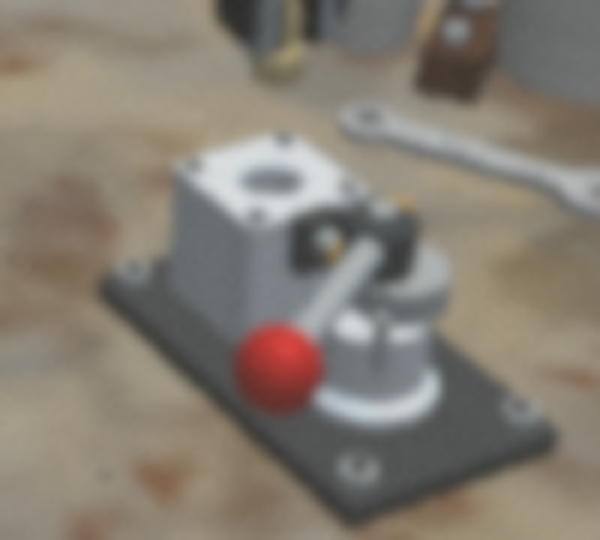

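```bash
python3 - <<'E'
from h import *
np.set_printoptions(precision=4,suppress=True)
w=shot("wrist");p=sense()["tool_pos"];print(p)
g=cv2.cvtColor(w["frame"],cv2.COLOR_BGR2GRAY)
big=cv2.resize(w["frame"][245:300,290:360],None,fx=10,fy=10,interpolation=cv2.INTER_CUBIC);cv2.imwrite("pics/w5.png",big)
cv2.imwrite("pics/w5b.png",cv2.resize(w["frame"][280:350,290:360],None,fx=8,fy=8,interpolation=cv2.INTER_CUBIC))
print("socket est",atz(w,323.4,269,.056))
th=np.linspace(0,2*np.pi,13)[:-1]
c=atz(w,323.4,269,.056)
E=np.array([proj(w,c+[.0095*np.cos(t),.0095*np.sin(t),0]) for t in th]);print(E.min(0),E.max(0))
print("tip y0",proj(w,[p[0],p[1],p[2]+.0274]),"foot bottom",[proj(w,[p[0],p[1]+d,p[2]-.0126]) for d in(0,.009)])
E
```

```text
[ 0.5771 -0.118   0.1043]
socket est [ 0.5772 -0.119   0.056 ]
[308.1137 254.7442] [338.6853 282.8368]
tip y0 [323.408  342.1831] foot bottom [array([323.3354, 295.0672]), array([323.3607, 279.3141])]
```

View pics/w5.png

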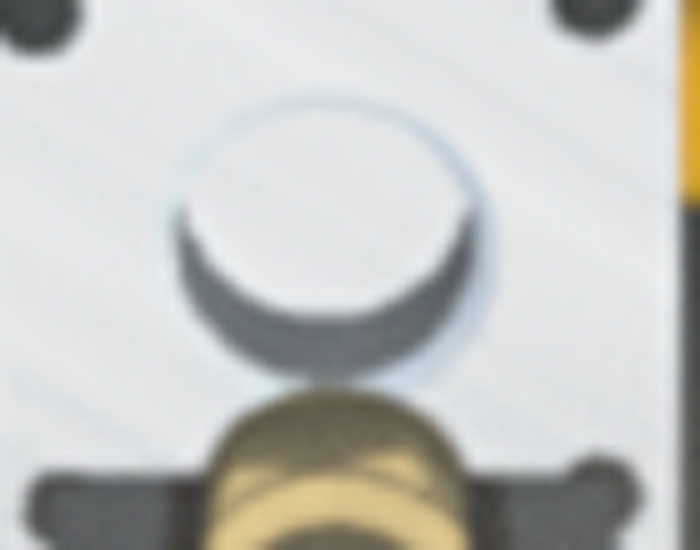

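View pics/w5b.png

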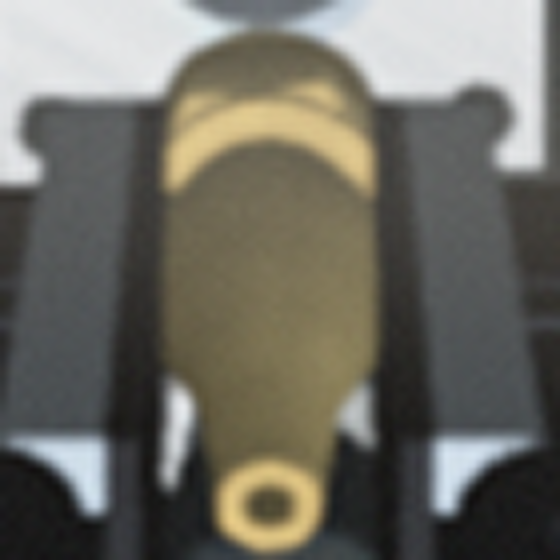

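The wrist view shows the socket rim centred at (323.1, 269.4) with a light chamfer and no jaw pin in the bore. Lowering to just above the rim.

>>> carry_out([
  [[1.5,-0.1,0,0,0,0,0],[2.8,-0.1,0,0,0,0,0],[3.2,-0.1,0,0,0,0,0],[3.2,-0.1,0,0,0,0,0],[3.2,-0.1,0,0,0,0,0]],
])

```text
t: 6.82
tool_pos: [0.5772, -0.1201, 0.0726]
eef_rot: [-0.197, 1.57, -0.197]
ft_force: [0.1, -0.0, -0.8]
grip_width: 0.0122
```

```bash
python3 - <<'E'
from h import *
np.set_printoptions(precision=4,suppress=True)
w=shot("wrist");s=shot("side");p=sense()["tool_pos"];print(p,sense()["eef_rot"],sense()["ft_force"])
cv2.imwrite("pics/w6.png",cv2.resize(w["frame"][245:355,280:370],None,fx=5.4,fy=5.4,interpolation=cv2.INTER_CUBIC))
cv2.imwrite("pics/s6.png",cv2.resize(s["frame"][175:225,300:350],None,fx=11,fy=11,interpolation=cv2.INTER_CUBIC))
print("tip y0",proj(w,[p[0],p[1],p[2]+.0274]),"foot bottom",[proj(w,[p[0],p[1]+d,p[2]-.0126]) for d in(0,.009)])
c=np.array([.5770,-.1193,.056]);th=np.linspace(0,2*np.pi,25)
E=np.array([proj(w,c+[.0095*np.cos(t),.0095*np.sin(t),0]) for t in th]);print("rim pred",E.min(0),E.max(0))
c=np.array([.5770,-.1193,.056])
E=np.array([proj(s,c+[.0095*np.cos(t),.0095*np.sin(t),0]) for t in th]);print("rim side",E.min(0),E.max(0))
print(proj(s,[p[0],p[1],p[2]+.0274]),proj(s,[p[0],p[1],p[2]-.0126]))
E
```

```text
[ 0.5772 -0.1201  0.0727] [-0.2528  1.5701 -0.2528] [-0.3447  0.3368  0.0818]
tip y0 [323.348  341.8918] foot bottom [array([323.2346, 294.8118]), array([323.2322, 279.0502])]
rim pred [304.9792 273.4662] [340.8449 305.693 ]
rim side [318.8024 206.2112] [328.1319 211.094 ]
[323.6639 189.5562] [323.4272 206.7277]
```

View pics/w6.png

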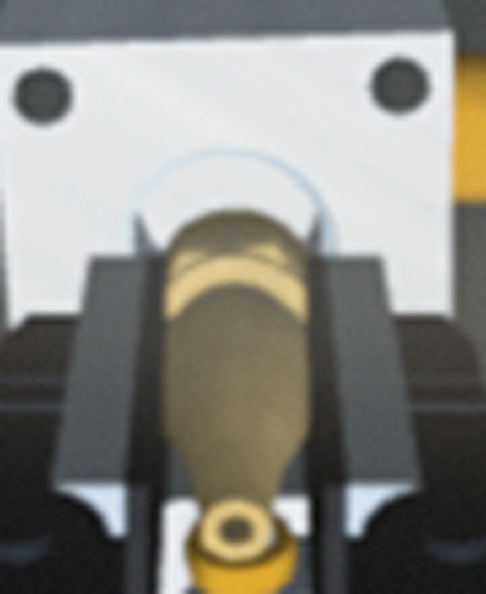

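View pics/s6.png

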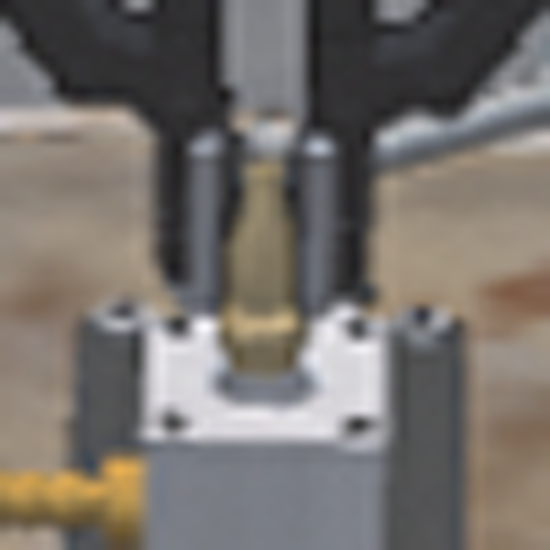

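>>> carry_out([
  [[0,0.14,-0.03,0,0,0,0],[0.2,0.14,-0.03,0,0,0,0],[0.2,0.14,-0.03,0,0,0,0],[0.2,0.14,-0.03,0,0,0,0]],
])

```text
t: 7.42
tool_pos: [0.5767, -0.1186, 0.0702]
eef_rot: [2.767, 1.571, 2.767]
ft_force: [-0.7, 0.1, 0.2]
grip_width: 0.0125
```

```bash
cat > look.py <<'E'
from h import *
import sys
np.set_printoptions(precision=4,suppress=True)
k=sys.argv[1]
w=shot("wrist");s=shot("side");st=sense();p=st["tool_pos"];print(p,st["eef_rot"],st["ft_force"],st["wrist_torque"],st["grip_width"])
cv2.imwrite(f"pics/w{k}.png",cv2.resize(w["frame"][255:355,280:370],None,fx=6,fy=6,interpolation=cv2.INTER_CUBIC))
cv2.imwrite(f"pics/s{k}.png",cv2.resize(s["frame"][175:225,300:350],None,fx=11,fy=11,interpolation=cv2.INTER_CUBIC))
off=np.array([.0002,-.0005,0])
print("tip",proj(w,p+off+[0,0,.0274]),"bottom",[proj(w,p+off+[0,d,-.0126]) for d in(0,.0075)])
c=np.array([.5770,-.1193,.056]);th=np.linspace(0,2*np.pi,25)
E=np.array([proj(w,c+[.0095*np.cos(t),.0095*np.sin(t),0]) for t in th]);print("rim pred",E.min(0),E.max(0))
E=np.array([proj(s,c+[.0095*np.cos(t),.0095*np.sin(t),0]) for t in th]);print("rim side",E.min(0),E.max(0))
E
python3 look.py 7
```

```text
[ 0.5767 -0.1186  0.0703] [-0.1363  1.5708 -0.1362] [ 0.2787  0.3384 -0.6699] [0.0134 0.0271 0.0065] 0.012204139623636227
tip [324.0197 342.9907] bottom [array([323.8142, 295.721 ]), array([323.8206, 282.6472])]
rim pred [305.8679 277.9882] [342.1025 310.3864]
rim side [318.8024 206.2112] [328.1319 211.094 ]
```

View pics/w7.png

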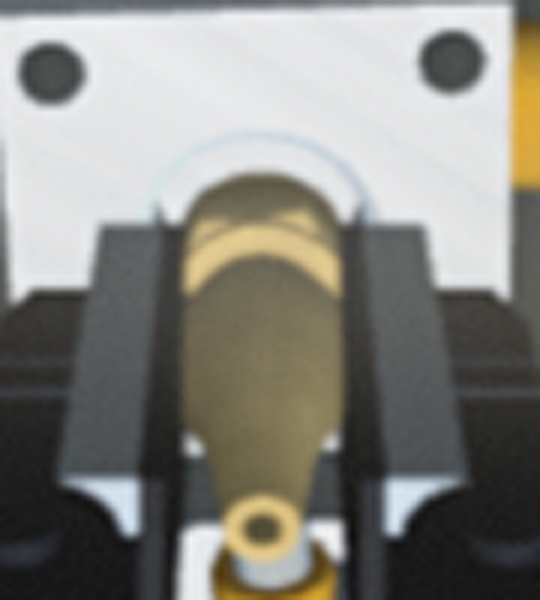

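View pics/s7.png

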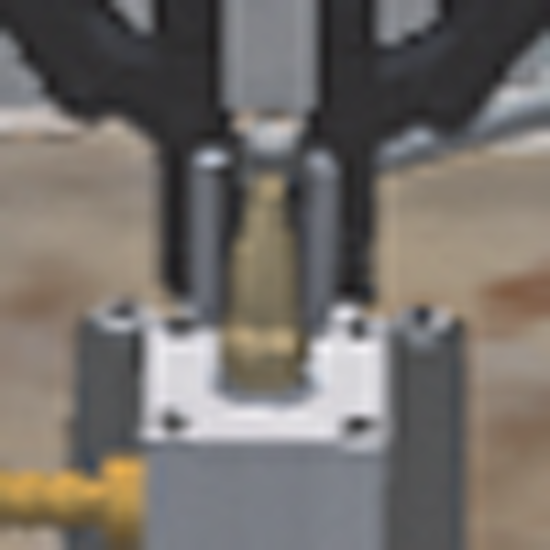

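>>> carry_out([
  [[0.15,0,0,0,0,0,0],[0.25,0,0,0,0,0,0],[0.35,0,0,0,0,0,0],[0.4,0,0,0,0,0,0],[0.4,0,0,0,0,0,0]],
])

```text
t: 8.15
tool_pos: [0.5767, -0.1186, 0.0662]
eef_rot: [-3.109, 1.571, -3.109]
ft_force: [0.1, 1.1, -0.1]
grip_width: 0.0122
```

```bash
python3 look.py 8
```

```text
[ 0.5767 -0.1186  0.0663] [-0.3047  1.5708 -0.3047] [ 0.0383 -0.4683  0.0984] [-0.0056 -0.0083 -0.0178] 0.012615340145618733
tip [323.995  342.9228] bottom [array([323.7912, 295.6546]), array([323.7973, 282.5773])]
rim pred [305.4522 281.3755] [342.4916 314.3594]
rim side [318.8024 206.2112] [328.1319 211.094 ]
```

View pics/w8.png

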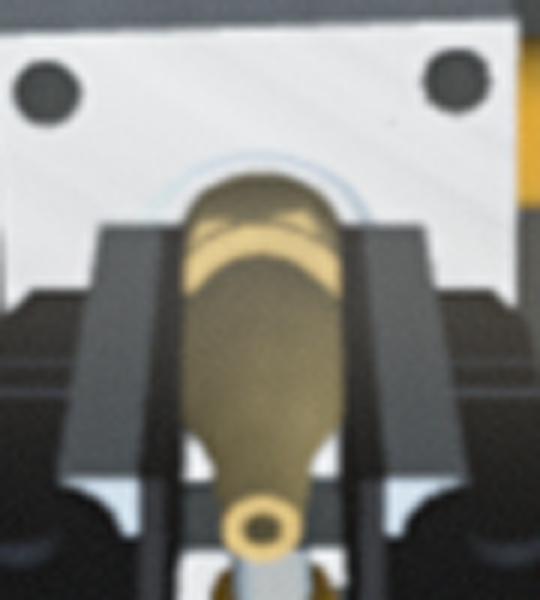

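View pics/s8.png

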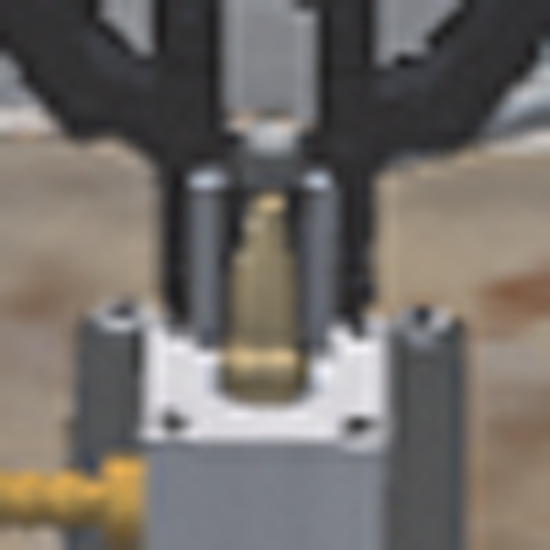

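>>> carry_out([
  [[0.15,0,0,0,0,0,0],[0.3,0,0,0,0,0,0],[0.45,0,0,0,0,0,0],[0.6,0,0,0,0,0,0],[0.7,0,0,0,0,0,0],[0.7,0,0,0,0,0,0]],
])

```text
t: 9.0
tool_pos: [0.5767, -0.1186, 0.0592]
eef_rot: [2.931, 1.571, 2.931]
ft_force: [0.1, 0.3, 0.1]
grip_width: 0.0124
```

>>> carry_out([
  [[0.08,0,0,0,0,0,0],[0.16,0,0,0,0,0,0],[0.2,0,0,0,0,0,0],[0.2,0,0,0,0,0,0]],
])

```text
t: 9.5
tool_pos: [0.5767, -0.1186, 0.0573]
eef_rot: [2.582, 1.571, 2.582]
ft_force: [0.1, -1.4, -0.8]
grip_width: 0.0119
```

>>> carry_out([
  [[0.03,0,0,0,0,0,0],[0.06,0,0,0,0,0,0],[0.09,0,0,0,0,0,0],[0.09,0,0,0,0,0,0]],
])

```text
t: 10.0
tool_pos: [0.5768, -0.1186, 0.0566]
eef_rot: [-0.355, 1.571, -0.356]
ft_force: [-1.4, -0.1, 3.6]
grip_width: 0.0123
```

```bash
python3 look.py 9
```

```text
[ 0.5768 -0.1186  0.0566] [-0.3256  1.5705 -0.3256] [-2.3649  0.0597  4.8007] [0.0745 0.3488 0.028 ] 0.012253196797697706
tip [323.9679 342.8277] bottom [array([323.7441, 295.594 ]), array([323.7494, 282.5221])]
rim pred [304.2828 290.1619] [343.4033 324.6332]
rim side [318.8024 206.2112] [328.1319 211.094 ]
```

View pics/w9.png

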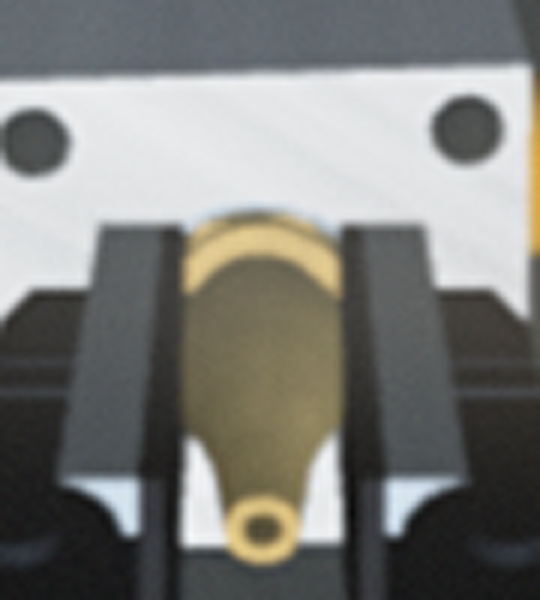

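View pics/s9.png

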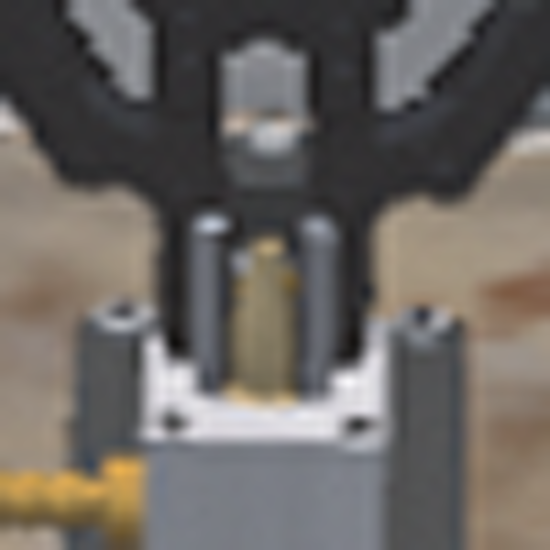

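Contact force is about 4 N at TCP z = 56.6 mm, exactly the height expected with the nozzle on the socket floor. Releasing and rising.

>>> carry_out([
  [[0,0,0,0,0,0,0.1],[0,0,0,0,0,0,0.25],[0,0,0,0,0,0,0.4],[0,0,0,0,0,0,0.4],[0,0,0,0,0,0,0.4],[-2,0,0,0,0,0,0.4],[-5,0,0,0,0,0,0.4],[-9,0,0,0,0,0,0.4],[-13,0,0,0,0,0,0],[-13,0,0,0,0,0,0],[-13,0,0,0,0,0,0]],
])

```text
t: 11.48
tool_pos: [0.5763, -0.1185, 0.1856]
eef_rot: [2.87, 1.57, 2.87]
ft_force: [0.1, 0.4, -0.0]
grip_width: 0.0002
```

```bash
python3 - <<'E'
from h import *
np.set_printoptions(precision=4,suppress=True)
w=shot("wrist");s=shot("side");c=shot("scene");st=sense();print(st["tool_pos"],st["ft_force"],st["grip_width"],st["joints"])
cv2.imwrite("pics/w10.png",w["frame"])
cv2.imwrite("pics/w10b.png",cv2.resize(w["frame"][200:360,270:390],None,fx=4,fy=3.7,interpolation=cv2.INTER_CUBIC))
cv2.imwrite("pics/s10.png",cv2.resize(s["frame"][165:235,290:370],None,fx=8,fy=8,interpolation=cv2.INTER_CUBIC))
cv2.imwrite("pics/c10.png",cv2.resize(c["frame"][250:340,330:430],None,fx=6,fy=6,interpolation=cv2.INTER_CUBIC))
print(proj(w,[.577,-.1193,.084]),proj(s,[.577,-.1193,.084]),proj(c,[.577,-.1193,.084]))
for n,p in(("w",w),("s",s),("c",c)):print(n,find(p,"lever_knob",trace)[:2])
E
```

```text
[ 0.5763 -0.1185  0.1851] [-0.3328 -0.1095  0.045 ] 4.640976388852717e-05 [-0.2651  0.4252  1.461  -0.      1.2574 -0.265 ]
[324.2307 240.8068] [323.6308 196.7275] [376.093 265.215]
w [(268.928, 327.31199999999995, 0.75)]
s [(341.12, 189.31199999999998, 0.76), (325.696, 218.976, 0.35)]
c [(382.08, 298.08, 0.83)]
```

View pics/w10.png

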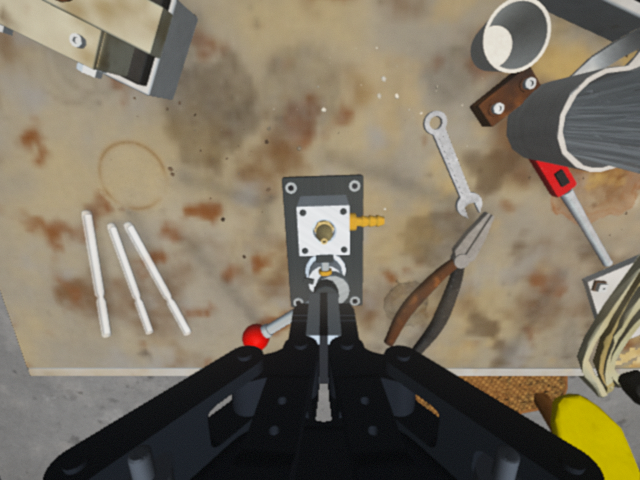

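View pics/s10.png

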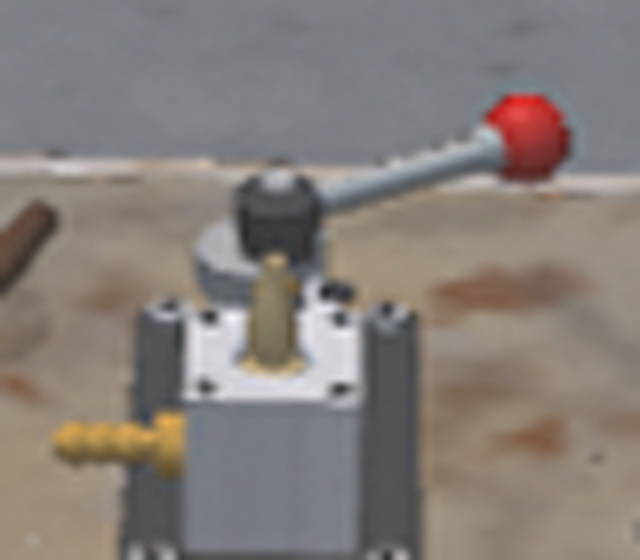

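View pics/c10.png

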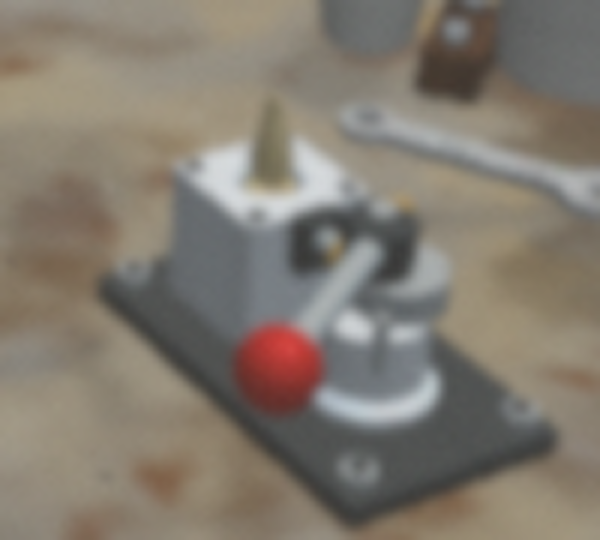

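The nozzle stands upright in the socket in all three views, and the knob is at (256,336) in the wrist view. Next I'll plan the lever push: shut fingers, with their −y side trailing the knob.

```bash
cat > plan.py <<'E'
from h import *
np.set_printoptions(precision=2,suppress=True)
P=np.array([.5795,-.1753])
def pose(phi,gap,z,psi=None):
    f=np.radians(phi);K=P+.078*np.array([np.cos(f),np.sin(f)]);t=np.array([-np.sin(f),np.cos(f)])
    xy=K-t*(.0235+gap); psi=phi-180 if psi is None else psi
    R=Ro.from_euler("z",psi,degrees=True)*Ro.from_matrix(np.array([[0,0,1],[0,1,0],[-1,0,0]]))
    return np.r_[xy,z],R
def row(T,base=None):
    st=sense();p0=st["tool_pos"];R0=Ro.from_euler("xyz",st["eef_rot"])
    if base: p0,R0=base
    p,R=T
    return np.r_[R0.inv().apply(p-p0)*100,(R0.inv()*R).as_rotvec(degrees=True)]
E
python3 - <<'E'
from plan import *
w=shot("wrist")
k=atz(w,256,336,.066);print("knob",k);d=k[:2]-P;print(np.linalg.norm(d),np.degrees(np.arctan2(d[1],d[0]))%360)
print(sense()["tool_pos"])
for a in [(214,.02,.12),(214,.015,.05),(214,.002,.05)]: print(a,pose(*a)[0]*1000,row(pose(*a)))
E
```

```text
knob [ 0.51 -0.22  0.07]
0.07783535366420158 213.42081851685907
[ 0.58 -0.12  0.19]
(214, 0.02, 0.12) [ 490.51 -182.85  120.  ] [  6.59  -6.43  -8.6  -34.    -0.04  -0.02]
(214, 0.015, 0.05) [ 493.31 -187.     50.  ] [ 13.59  -6.84  -8.32 -34.    -0.04  -0.02]
(214, 0.002, 0.05) [ 500.58 -197.78   50.  ] [ 13.59  -7.92  -7.59 -34.    -0.04  -0.02]
```

>>> carry_out([
  [[0,-1.5,-2.5,-8,0,0,0],[2,-3.5,-5,-17,0,0,0],[4,-5.5,-7.5,-26,0,0,0],[6.6,-6.8,-8.4,-34,0,0,0],[10,-6.8,-8.4,-34,0,0,0],[12.5,-6.8,-8.4,-34,0,0,0],[13.6,-6.8,-8.4,-34,0,0,0],[13.6,-6.8,-8.4,-34,0,0,0]],
])

```text
t: 12.82
tool_pos: [0.4926, -0.1865, 0.0502]
eef_rot: [2.126, 1.57, 2.72]
ft_force: [-0.2, -0.8, -0.7]
grip_width: 0.0001
```

```bash
python3 - <<'E'
from plan import *
st=sense();print(st["tool_pos"]*1000,st["ft_force"],st["joints"])
w=shot("wrist");s=shot("side");c=shot("scene")
cv2.imwrite("pics/w11.png",w["frame"])
cv2.imwrite("pics/s11.png",cv2.resize(s["frame"][130:230,290:400],None,fx=6,fy=6,interpolation=cv2.INTER_CUBIC))
cv2.imwrite("pics/c11.png",cv2.resize(c["frame"][230:340,310:430],None,fx=5,fy=5,interpolation=cv2.INTER_CUBIC))
for a in [(214,.002,.05),(214,-.002,.05),(218,0,.05),(224,0,.05),(230,0,.05),(236,0,.05),(240,0,.05)]: print(a,pose(*a)[0]*1000,row(pose(*a)))
E
```

```text
[ 492.64 -186.54   50.23] [-0.2  -0.85 -0.7 ] [-0.43  0.48  1.75 -0.    0.92 -1.02]
(214, 0.002, 0.05) [ 500.58 -197.78   50.  ] [ 0.14 -1.32 -0.    0.    0.05  0.08]
(214, -0.002, 0.05) [ 502.81 -201.09   50.  ] [ 0.14 -1.72 -0.    0.    0.05  0.08]
(218, 0, 0.05) [ 503.57 -204.8    50.  ] [ 0.14 -2.07 -0.15 -4.    0.04  0.08]
(224, 0, 0.05) [ 507.07 -212.58   50.  ] [  0.14  -2.91  -0.29 -10.     0.04   0.08]
(230, 0, 0.05) [ 511.36 -219.95   50.  ] [  0.14  -3.76  -0.35 -16.     0.04   0.08]
(236, 0, 0.05) [ 516.4  -226.82   50.  ] [  0.14  -4.62  -0.32 -22.     0.03   0.08]
(240, 0, 0.05) [ 520.15 -231.1    50.  ] [  0.15  -5.18  -0.24 -26.     0.03   0.09]
```

View pics/w11.png

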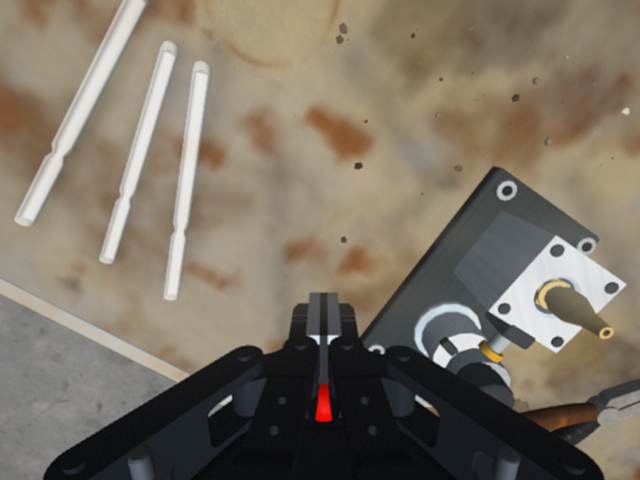

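View pics/s11.png

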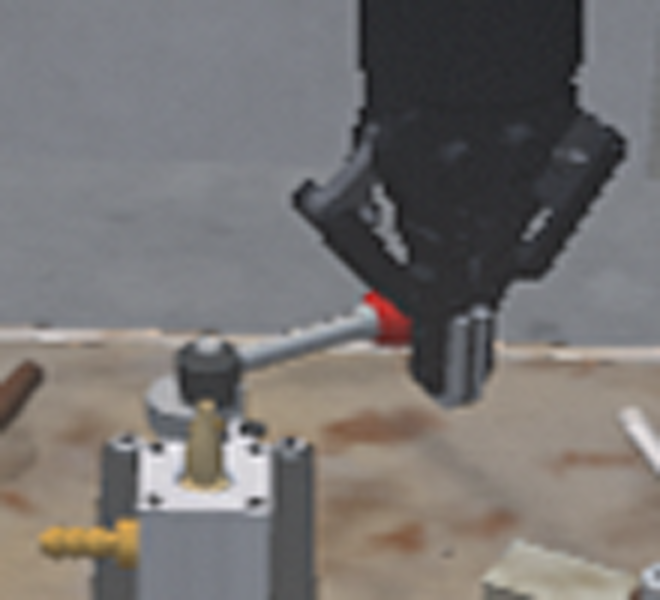

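View pics/c11.png

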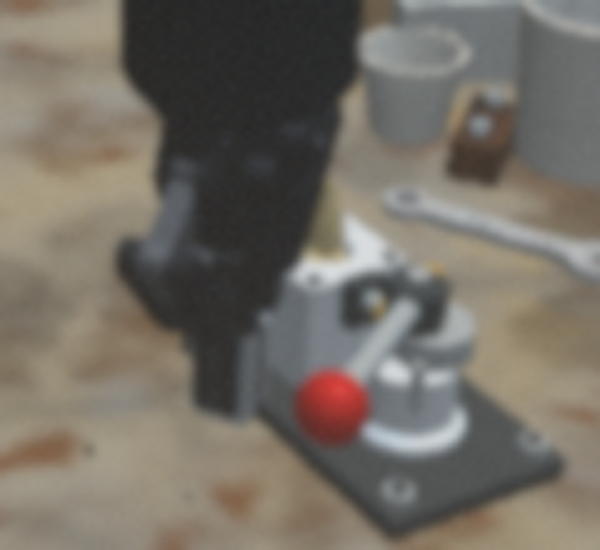

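The fingers stand squarely behind the knob, which shows at (323, 400) in the wrist view. Starting the push; the stop can't come before a world heading of about 274°.

>>> carry_out([
  [[0,-1.0,0,0,0,0,0],[0.1,-1.4,0,0,0,0,0],[0.1,-1.8,-0.1,-2,0,0,0],[0.1,-2.1,-0.1,-4,0,0,0],[0.1,-2.4,-0.2,-6,0,0,0],[0.1,-2.4,-0.2,-6,0,0,0]],
])

```text
t: 13.72
tool_pos: [0.5044, -0.2076, 0.0494]
eef_rot: [1.514, 1.57, 2.212]
ft_force: [-1.9, 3.1, 2.1]
grip_width: 0.0002
```

```bash
cat > st.py <<'E'
from plan import *
import sys
st=sense();p=st["tool_pos"];R=Ro.from_euler("xyz",st["eef_rot"])
y=R.as_matrix()[:,1];psi=np.degrees(np.arctan2(y[1],y[0]))-90
print("pos",p*1000,"psi",psi%360,"F tool",R.inv().apply(st["ft_force"]),"J",st["joints"],"torq",st["wrist_torque"])
# phi from contact: K = p + (-y)*.0235 approx
k=p[:2]-y[:2]*.0235-P;print("phi est",np.degrees(np.arctan2(k[1],k[0]))%360,np.linalg.norm(k)*1000)
for a in map(float,sys.argv[1:]):print(a,row(pose(a,0,.05)))
E
python3 st.py 222 227 232 237 242 247 252 257 262
```

```text
pos [ 504.43 -207.58   49.39] psi 39.99506475377723 F tool [-2.08  3.62  0.58] J [-0.46  0.51  1.69  0.    0.94 -1.16] torq [0.52 0.16 0.03]
phi est 219.97857260413807 78.2604362038988
222.0 [-0.06 -0.28 -0.05 -2.    0.   -0.04]
227.0 [-0.06 -0.97 -0.2  -7.    0.   -0.04]
232.0 [ -0.06  -1.68  -0.29 -12.     0.01  -0.04]
237.0 [ -0.06  -2.39  -0.32 -17.     0.01  -0.04]
242.0 [ -0.06  -3.1   -0.29 -22.     0.01  -0.04]
247.0 [ -0.06  -3.8   -0.19 -27.     0.01  -0.04]
252.0 [ -0.06  -4.49  -0.03 -32.     0.01  -0.04]
257.0 [ -0.06  -5.17   0.18 -37.     0.02  -0.04]
262.0 [ -0.07  -5.83   0.46 -42.     0.02  -0.04]
```

>>> carry_out([
  [[0,-0.5,-0.1,-4,0,0,0],[-0.1,-1.0,-0.2,-7,0,0,0],[-0.1,-1.35,-0.25,-9.5,0,0,0],[-0.1,-1.7,-0.3,-12,0,0,0],[-0.1,-2.05,-0.3,-14.5,0,0,0],[-0.1,-2.4,-0.3,-17,0,0,0],[-0.1,-2.75,-0.3,-19.5,0,0,0],[-0.1,-3.1,-0.3,-22,0,0,0],[-0.1,-3.1,-0.3,-22,0,0,0]],
])

```text
t: 14.85
tool_pos: [0.5216, -0.2329, 0.0498]
eef_rot: [1.437, 1.569, 2.519]
ft_force: [-2.7, 3.8, -1.4]
grip_width: -0.0003
```

```bash
python3 st.py 242 247 252 257 260 262 265 268
```

```text
pos [ 521.64 -232.93   49.78] psi 61.99544370914944 F tool [1.41 4.17 2.09] J [-0.48  0.56  1.61  0.    0.97 -1.57] torq [0.57 0.36 0.07]
phi est 241.60773498502027 78.05650803743954
242.0 [-0.02 -0.05  0.01 -0.    0.02 -0.12]
247.0 [-0.02 -0.74 -0.17 -5.    0.02 -0.12]
252.0 [ -0.03  -1.44  -0.28 -10.     0.03  -0.12]
257.0 [ -0.03  -2.15  -0.34 -15.     0.03  -0.12]
260.0 [ -0.03  -2.58  -0.34 -18.     0.04  -0.12]
262.0 [ -0.03  -2.86  -0.33 -20.     0.04  -0.12]
265.0 [ -0.03  -3.29  -0.29 -23.     0.04  -0.12]
268.0 [ -0.03  -3.71  -0.24 -26.     0.04  -0.12]
```

>>> carry_out([
  [[0,-0.4,-0.1,-2.5,0,0,0],[0,-0.75,-0.15,-5,0,0,0],[0,-1.1,-0.2,-7.5,0,0,0],[0,-1.45,-0.3,-10,0,0,0],[0,-1.8,-0.3,-12.5,0,0,0],[0,-2.15,-0.35,-15,0,0,0],[0,-2.6,-0.35,-18,0,0,0],[0,-2.9,-0.35,-20,0,0,0],[0,-2.9,-0.35,-20,0,0,0]],
])

```text
t: 15.98
tool_pos: [0.5454, -0.2496, 0.0497]
eef_rot: [1.193, 1.568, 2.624]
ft_force: [-3.1, 4.0, -0.5]
grip_width: 0.0002
```

```bash
python3 st.py 262 265 268 271 273 275
```

```text
pos [ 545.43 -249.6    49.7 ] psi 81.99631956166039 F tool [0.51 3.58 3.5 ] J [-0.49  0.61  1.53  0.    1.01 -1.92] torq [0.52 0.66 0.02]
phi est 262.0710819612651 78.32046579533103
262.0 [-0.03  0.01  0.03 -0.    0.06 -0.14]
265.0 [-0.03 -0.4  -0.08 -3.    0.06 -0.14]
268.0 [-0.03 -0.82 -0.17 -6.    0.06 -0.14]
271.0 [-0.03 -1.24 -0.24 -9.    0.07 -0.13]
273.0 [ -0.03  -1.52  -0.27 -11.     0.07  -0.13]
275.0 [ -0.03  -1.81  -0.3  -13.     0.07  -0.13]
```

>>> carry_out([
  [[0,-0.2,-0.05,-1.5,0,0,0],[0,-0.4,-0.1,-3,0,0,0],[0,-0.6,-0.15,-4.5,0,0,0],[0,-0.8,-0.2,-6,0,0,0],[0,-1.0,-0.2,-7.5,0,0,0],[0,-1.2,-0.25,-9,0,0,0],[0,-1.2,-0.25,-9,0,0,0]],
])

```text
t: 16.85
tool_pos: [0.5567, -0.2538, 0.0497]
eef_rot: [1.092, 1.568, 2.68]
ft_force: [-5.7, 5.0, 0.4]
grip_width: 0.0002
```

```bash
python3 st.py 271 272 273 274 275 276; python3 - <<'E'
from plan import *
s=shot("side");w=shot("wrist")
cv2.imwrite("pics/s12.png",cv2.resize(s["frame"][150:230,280:380],None,fx=6,fy=6,interpolation=cv2.INTER_CUBIC));cv2.imwrite("pics/w12.png",w["frame"])
E
```

```text
pos [ 556.72 -253.77   49.69] psi 90.98406533637342 F tool [-0.35  5.6   5.1 ] J [-0.49  0.63  1.49 -0.    1.02 -2.08] torq [0.63 0.91 0.01]
phi est 270.52595759785163 78.07323446387288
271.0 [-0.03 -0.06  0.01 -0.02  0.08 -0.16]
272.0 [-0.03 -0.2  -0.03 -1.02  0.08 -0.16]
273.0 [-0.03 -0.34 -0.07 -2.02  0.08 -0.16]
274.0 [-0.03 -0.48 -0.11 -3.02  0.09 -0.16]
275.0 [-0.03 -0.61 -0.14 -4.02  0.09 -0.16]
276.0 [-0.03 -0.75 -0.17 -5.02  0.09 -0.15]
```

View pics/s12.png

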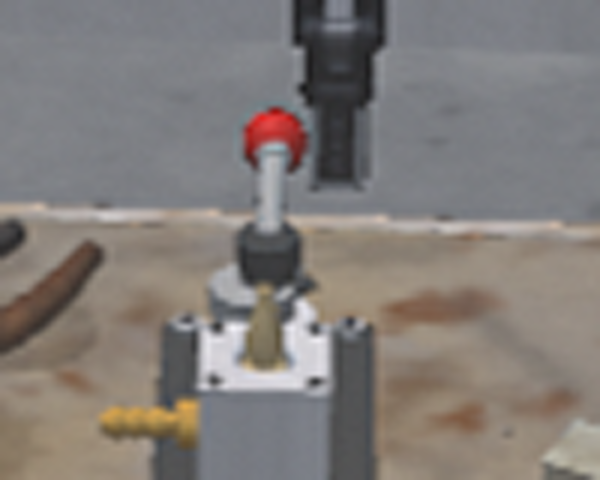

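View pics/w12.png

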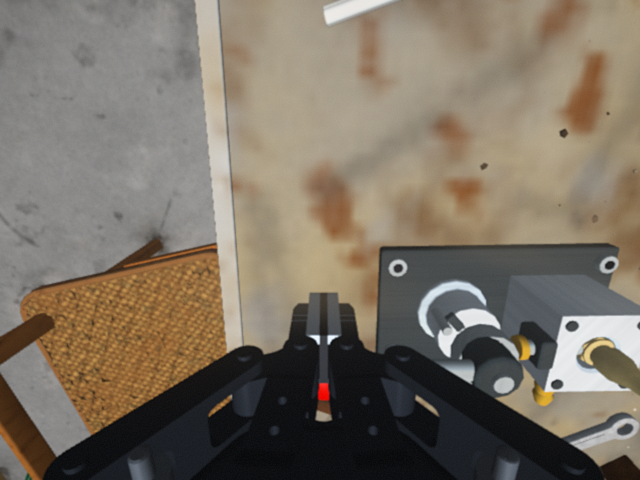

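>>> carry_out([
  [[0,-0.2,0.03,-1,0,0,0],[0,-0.35,0.03,-2,0,0,0],[0,-0.35,0.03,-2,0,0,0]],
])

```text
t: 17.32
tool_pos: [0.5601, -0.2542, 0.0498]
eef_rot: [1.433, 1.568, 3.055]
ft_force: [-7.0, -1.2, 0.4]
grip_width: -0.0
```

```bash
python3 st.py 274 275
```

```text
pos [ 560.11 -254.18   49.8 ] psi 92.95802340357625 F tool [-0.34  7.07 -0.83] J [-0.49  0.64  1.48 -0.    1.03 -2.11] torq [-0.26  1.06 -0.01]
phi est 273.00263879279544 77.7750091597352
274.0 [-0.02 -0.14 -0.06 -1.04  0.02 -0.15]
275.0 [-0.02 -0.27 -0.1  -2.04  0.02 -0.15]
```

>>> carry_out([
  [[0,-0.05,0,-0.4,0,0,0],[0,-0.1,-0.01,-0.7,0,0,0]],
])

```text
t: 17.58
tool_pos: [0.5609, -0.2543, 0.0498]
eef_rot: [1.451, 1.568, 3.085]
ft_force: [-9.2, -1.4, -0.2]
grip_width: -0.0002
```

>>> carry_out([
  [[0,-0.05,0,-0.4,0,0,0],[0,-0.1,-0.01,-0.7,0,0,0]],
])

```text
t: 17.82
tool_pos: [0.5619, -0.2545, 0.0498]
eef_rot: [1.5, 1.568, -3.137]
ft_force: [-8.8, -2.9, 0.8]
grip_width: 0.0001
```

>>> carry_out([
  [[0,-0.05,0,-0.4,0,0,0],[0,-0.1,-0.01,-0.7,0,0,0]],
])

```text
t: 18.08
tool_pos: [0.5629, -0.2546, 0.0498]
eef_rot: [1.547, 1.568, -3.078]
ft_force: [-8.5, -4.2, 0.8]
grip_width: 0.0
```

>>> carry_out([
  [[0,-0.05,-0.02,-0.4,0,0,0],[0,-0.1,-0.04,-0.7,0,0,0]],
])

```text
t: 18.32
tool_pos: [0.5639, -0.2549, 0.0498]
eef_rot: [1.496, 1.568, -3.116]
ft_force: [-8.6, -3.5, -0.1]
grip_width: -0.0002
```

>>> carry_out([
  [[0,-0.05,-0.02,-0.4,0,0,0],[0,-0.1,-0.03,-0.7,0,0,0]],
])

```text
t: 18.58
tool_pos: [0.565, -0.255, 0.0498]
eef_rot: [1.47, 1.568, -3.13]
ft_force: [-8.7, -3.4, 1.0]
grip_width: -0.0001
```

>>> carry_out([
  [[0,-0.05,-0.02,-0.4,0,0,0],[0,-0.1,-0.03,-0.7,0,0,0]],
])

```text
t: 18.82
tool_pos: [0.566, -0.2552, 0.0498]
eef_rot: [1.457, 1.568, -3.131]
ft_force: [-8.1, -3.5, -0.4]
grip_width: -0.0
```

>>> carry_out([
  [[0,-0.05,-0.02,-0.4,0,0,0],[0,-0.1,-0.03,-0.7,0,0,0]],
])

```text
t: 19.08
tool_pos: [0.567, -0.2554, 0.0498]
eef_rot: [1.424, 1.568, 3.132]
ft_force: [-8.1, -2.2, 0.6]
grip_width: -0.0003
```

>>> carry_out([
  [[0,-0.05,-0.02,-0.4,0,0,0],[0,-0.1,-0.03,-0.7,0,0,0]],
])

```text
t: 19.32
tool_pos: [0.568, -0.2555, 0.0498]
eef_rot: [1.391, 1.568, 3.111]
ft_force: [-11.3, -3.1, -0.1]
grip_width: -0.0001
```

```bash
python3 st.py 280; python3 - <<'E'
from plan import *
s=shot("side");w=shot("wrist");c=shot("scene")
cv2.imwrite("pics/s13.png",cv2.resize(s["frame"][150:230,280:380],None,fx=6,fy=6,interpolation=cv2.INTER_CUBIC));cv2.imwrite("pics/w13.png",w["frame"][220:440,340:640].repeat(2,0).repeat(2,1))
E
```

```text
pos [ 567.96 -255.5    49.75] psi 98.54678486666785 F tool [ 0.1  11.61 -1.38] J [-0.48  0.65  1.45 -0.    1.04 -2.2 ] torq [-0.44  1.8  -0.01]
phi est 278.6719061041376 77.59638194795814
280.0 [-0.03 -0.18 -0.1  -1.45  0.04 -0.18]
```

View pics/s13.png

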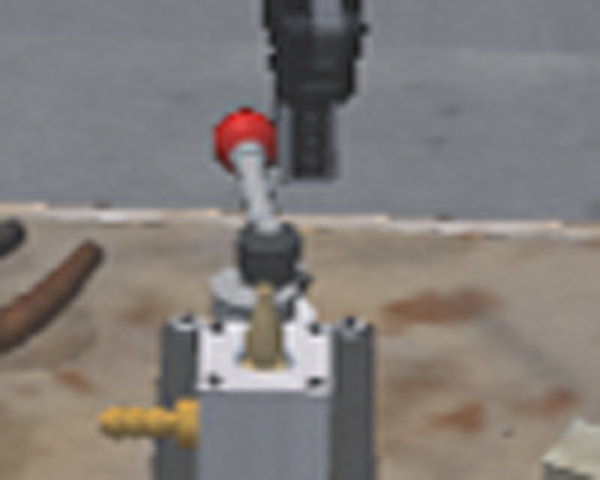

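View pics/w13.png

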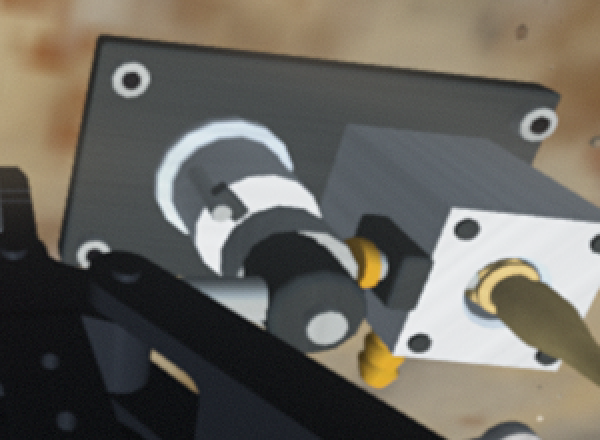

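>>> carry_out([
  [[0,-0.03,-0.01,-0.2,0,0,0],[0,-0.06,-0.02,-0.4,0,0,0]],
])

```text
t: 19.73
tool_pos: [0.5681, -0.2556, 0.0496]
eef_rot: [1.333, 1.566, 3.06]
ft_force: [-14.2, -3.0, 3.1]
grip_width: -0.0001
```

>>> carry_out([
  [[0,-0.03,-0.01,-0.2,0,0,0],[0,-0.06,-0.02,-0.4,0,0,0]],
])

```text
t: 19.98
tool_pos: [0.5683, -0.2558, 0.0496]
eef_rot: [1.295, 1.565, 3.028]
ft_force: [-19.0, -3.0, 4.8]
grip_width: 0.0001
```

Force climbed from 8 to 19 N while the lever moved only 0.3 mm, so that is the stop. Backing off now.

>>> carry_out([
  [[0,0.3,0,0,0,0,0],[0,2,0,0,0,0,0],[0,4,0,0,0,0,0],[-4,5,0,0,0,0,0],[-10,5,0,6,0,0,0],[-14,5,2,16,0,0,0],[-16,5,5,26,0,0,0],[-16,5,8,36,0,0,0],[-16,5,8,46,0,0,0],[-16,5,8,46,0,0,0]],
])

```text
t: 21.22
tool_pos: [0.5083, -0.1844, 0.2106]
eef_rot: [-1.469, 1.57, -0.536]
ft_force: [-0.0, 0.6, -0.3]
grip_width: -0.0001
```

```bash
python3 st.py; python3 - <<'E'
from plan import *
s=shot("side");w=shot("wrist");c=shot("scene")
for n,p in(("w",w),("s",s),("c",c)):cv2.imwrite(f"pics/{n}14.png",p["frame"])
cv2.imwrite("pics/s14b.png",cv2.resize(s["frame"][150:230,280:380],None,fx=6,fy=6,interpolation=cv2.INTER_CUBIC))
for l in("lever_knob","nozzle"):
  for n,p in(("w",w),("s",s),("c",c)):print(l,n,find(p,l,trace)[:2])
for ph in(276,279,282):
  f=np.radians(ph);K=np.r_[P+.078*np.array([np.cos(f),np.sin(f)]),.066];print(ph,[proj(p,K) for p in(w,s,c)])
E
```

```text
pos [ 508.27 -184.36  210.63] psi 53.454133740840746 F tool [0.3  0.38 0.49] J [-0.42  0.3   1.57 -0.    1.27 -1.35] torq [-0.01 -0.06  0.05]
phi est 203.7666957872759 57.20655555786201
lever_knob w [(371.904, 281.28, 0.67)]
lever_knob s [(325.824, 217.92000000000002, 0.72), (322.88, 181.296, 0.51)]
lever_knob c [(411.52, 301.488, 0.84), (335.29600000000005, 205.824, 0.71)]
nozzle w [(428.67199999999997, 238.07999999999998, 0.62)]
nozzle s []
nozzle c []
276 [array([316.49, 325.76]), array([321.78, 172.97]), array([425.38, 308.38])]
279 [array([319.35, 328.3 ]), array([319.94, 173.02]), array([427.13, 307.57])]
282 [array([322.33, 330.69]), array([318.1 , 173.11]), array([428.77, 306.71])]
```

View pics/w14.png

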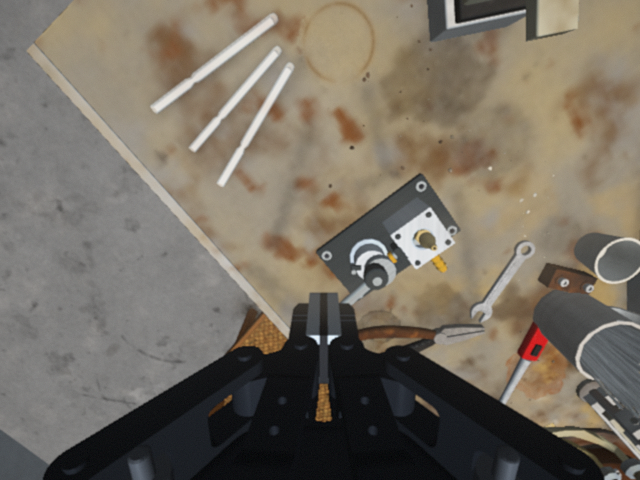

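View pics/s14b.png

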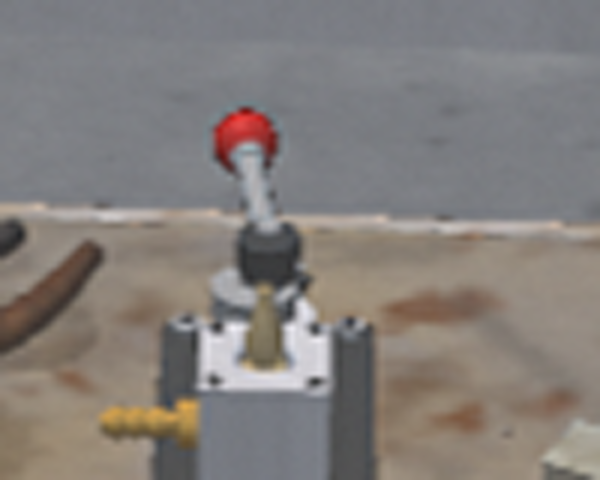

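View pics/s14.png

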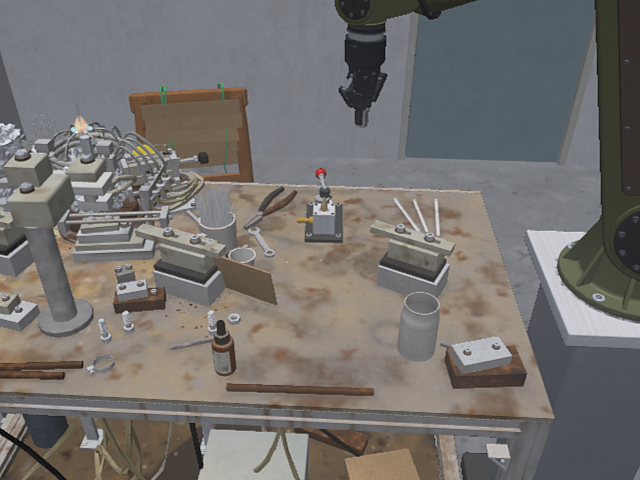

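```bash
python3 - <<'E'
from plan import *
np.set_printoptions(precision=4,suppress=True)
w=shot("wrist")
cv2.imwrite("pics/w15.png",cv2.resize(w["frame"][200:310,330:460],None,fx=6,fy=5.4,interpolation=cv2.INTER_CUBIC))
print(proj(w,[.577,-.1193,.084]),proj(w,[.577,-.1193,.056]),proj(w,[.5786,-.1605,.049]),proj(w,[.5786,-.1545,.049]))
E
```

```text
[433.3722 249.4164] [424.0444 239.0297] [386.738  261.6708] [391.8827 258.2922]
```

View pics/w15.png

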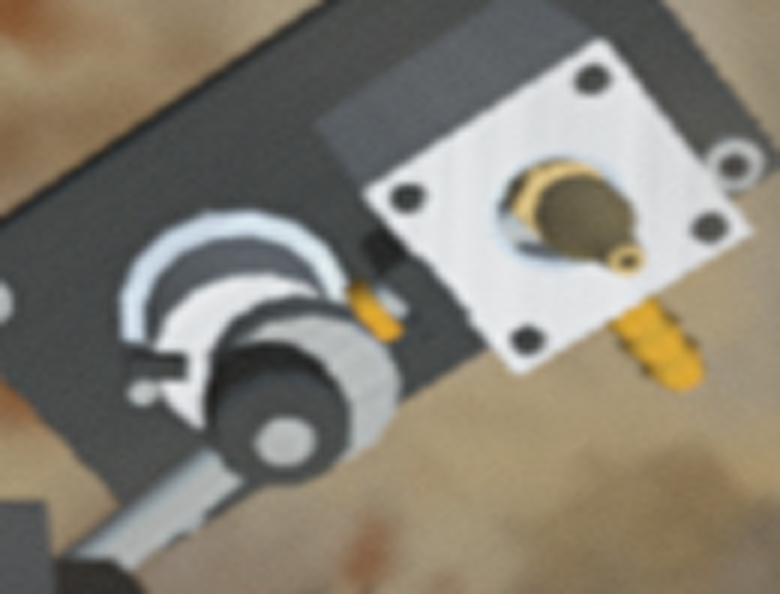

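The collar has moved about 6–7 mm, as expected for the remaining ~65° of turn. The nozzle has shifted against the +y wall and its tip is at (434.5, 248), so it is still upright.

```bash
python3 -c "
from workcell import *
print(sense()['t'],sense()['ft_force']);print(hand_in())"
```

```text
21.725 [ 0.3198791  -0.56710455  0.17676428]
the job is handed in; nothing more can be done
None
```

The nozzle is standing in the socket, clamped, with the lever at its stop. I handed the job in at 21.7 s of the 51 s allowed, with the arm clear of everything.

- **Fitting the nozzle:** I held it above the foot and lowered it until it met the floor. The contact force was about 4–5 N, with the gripper at exactly the height expected for a nozzle resting on the socket floor. The views afterwards showed it upright.
- **Lever starting position:** the lever was already partly turned when I began, at about 212° in the burner's frame. From the stop position I later found, that is roughly 25° past released. The socket showed no jaw pin before the fit, so I did not push the lever back first.
- **Clamping:** I pushed the knob round with shut fingers. The drag rose from about 4 to 9 N. At a world heading of about 279° the force climbed to about 19 N with only 0.3 mm more movement. I took that as the stop and backed off at once; the knob load stayed under the 30 N limit.
- **Last checks:**
  - The knob stayed where I left it.
  - The collar had moved about 6–7 mm, which fits the angle turned.
  - The nozzle was pressed against the far wall and upright to within about 1 mm at the tip.
  - The force on the tool was about zero.
  - The bystanders that showed in the last pictures looked unmoved by eye; I did not measure them.
- **Disagreements:** the networks' hits on the knob and socket were sometimes several millimetres off or on the wrong part. I used the positions I read from the pictures instead.

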